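# Put a mixed handful of amethyst back into the stock trays

### The job

Two amethyst points, two palm stones and a geode half have been left mixed up on the grey felt mat: put each one away in the wooden stock tray that already holds its own kind, one piece to each empty compartment. Points go standing upright on their base, palm stones lying flat, the geode half with its crystal hollow facing up. Leave the druse on its black stand and the potted plant where they are.

Things in the scene. Friction and masses are not known exactly. Their poses are not given: they have to be found in the camera images.
- tray_points: tray for points: fixed wooden tray, 132 (x) by 239 (y) by 24 mm high, walls, dividers and floor 5 mm thick; origin: centre of the underside, z up. Three compartments in a row, 122 (x) by 73 mm (y), centres at y = +78, 0, -78 mm, dividers 21 mm high, floor 5 mm over the bench. The +y one holds an amethyst point; the middle and -y ones are empty.
- tray_palm: tray for palm stones: fixed wooden tray, 132 (x) by 239 (y) by 24 mm high, walls, dividers and floor 5 mm thick; origin: centre of the underside, z up. Three compartments in a row, 122 (x) by 73 mm (y), centres at y = +78, 0, -78 mm, dividers 21 mm high, floor 5 mm over the bench. The -y one holds a palm stone; the middle and +y ones are empty.
- tray_geodes: tray for geode halves: fixed wooden tray, 132 (x) by 239 (y) by 24 mm high, walls, dividers and floor 5 mm thick; origin: centre of the underside, z up. Three compartments in a row, 122 (x) by 73 mm (y), centres at y = +78, 0, -78 mm, dividers 21 mm high, floor 5 mm over the bench. Both end ones hold a geode half; only the middle one is empty.
- point_a_center (a point): polished amethyst point: six-sided upright column with a pointed tip, standing on its flat base; 30 mm across flats, 85 mm high (straight sides up to 55 mm), 130 g. Given: the point half-way up, 42.5 mm over its base; z up to the tip; flat sides face its +x and every 60 degrees from there.
- point_b_center (a point): the other loose polished amethyst point: six-sided upright column with a pointed tip, standing on its flat base; 30 mm across flats, 85 mm high (straight sides up to 55 mm), 130 g. Given: the point half-way up, 42.5 mm over its base; z up to the tip; flat sides face its +x and every 60 degrees from there.
- palm_a_center (a point): polished amethyst palm stone: smooth oval pillow lying flat; 56 mm long (its x), 40 mm wide (its y), 26 mm thick (z), 95 g, both faces alike; its sides are upright from 9 to 17 mm over its underside. Given: its centre, 13 mm over the underside.
- palm_b_center (a point): the other loose polished amethyst palm stone: smooth oval pillow lying flat; 56 mm long (its x), 40 mm wide (its y), 26 mm thick (z), 95 g, both faces alike; its sides are upright from 9 to 17 mm over its underside. Given: its centre, 13 mm over the underside.
- geode_center (a point): small geode half: round grey stone bowl with a purple crystal hollow in its level cut face, which looks up; 54 mm across, 30 mm high, 110 g, resting on a ground flat of 34 mm; its side is upright from 19 to 30 mm over its base. Given: the point on its axis 15 mm over its base; z up, out of the cut face.
- display_piece: bystander: amethyst druse on a black base plate 75 by 85 mm, 115 mm high, loose on the bench beyond the trays; origin under the centre of its base.
- plant_pot: bystander: little succulent in a white pot, 80 mm across, about 110 mm high, loose on the bench beyond the trays; origin under the centre of the pot.

How it is judged (in metres and radians):
At the end, for the whole second after the job is handed in: Every piece is released and still, one to an empty compartment of its kind's tray, on its floor (within 5 mm), 48 mm (x) and 28 mm (y) of the compartment's centre; points upright (0.1 rad), geode half hollow up (0.2 rad), palm stones flat. The druse and plant have not moved (((x of point_a_center in the frame of tray_points between -0.048 and 0.048 m and y of point_a_center in the frame of tray_points between -0.028 and 0.028 m and z of point_a_center in the frame of tray_points between 0.0425 and 0.0525 m and x of point_b_center in the frame of tray_points between -0.048 and 0.048 m and y of point_b_center in the frame of tray_points between -0.106 and -0.05 m and z of point_b_center in the frame of tray_points between 0.0425 and 0.0525 m) or (x of point_b_center in the frame of tray_points between -0.048 and 0.048 m and y of point_b_center in the frame of tray_points between -0.028 and 0.028 m and z of point_b_center in the frame of tray_points between 0.0425 and 0.0525 m and x of point_a_center in the frame of tray_points between -0.048 and 0.048 m and y of point_a_center in the frame of tray_points between -0.106 and -0.05 m and z of point_a_center in the frame of tray_points between 0.0425 and 0.0525 m)) and angle between each of point_a_center, point_b_center's own z axis and vertical below 0.1 rad and ((x of palm_a_center in the frame of tray_palm between -0.048 and 0.048 m and y of palm_a_center in the frame of tray_palm between -0.028 and 0.028 m and z of palm_a_center in the frame of tray_palm between 0.013 and 0.023 m and x of palm_b_center in the frame of tray_palm between -0.048 and 0.048 m and y of palm_b_center in the frame of tray_palm between 0.05 and 0.106 m and z of palm_b_center in the frame of tray_palm between 0.013 and 0.023 m) or (x of palm_b_center in the frame of tray_palm between -0.048 and 0.048 m and y of palm_b_center in the frame of tray_palm between -0.028 and 0.028 m and z of palm_b_center in the frame of tray_palm between 0.013 and 0.023 m and x of palm_a_center in the frame of tray_palm between -0.048 and 0.048 m and y of palm_a_center in the frame of tray_palm between 0.05 and 0.106 m and z of palm_a_center in the frame of tray_palm between 0.013 and 0.023 m)) and x of geode_center in the frame of tray_geodes between -0.048 and 0.048 m and y of geode_center in the frame of tray_geodes between -0.028 and 0.028 m and z of geode_center in the frame of tray_geodes between 0.015 and 0.025 m and angle between geode_center's own z axis and vertical below 0.2 rad and linear speed of each of point_a, palm_a, geode, palm_b, point_b below 0.02 m/s and angular speed of each of point_a, palm_a, geode, palm_b, point_b below 0.3 rad/s); the robot touches nothing.
It fails at once if the druse on its stand is shifted by more than 30 mm or tipped (distance of display_piece from where it was at the start of the episode above 0.03 m or angle between display_piece's own z axis and vertical above 0.25 rad).
It fails at once if the potted plant is shifted by more than 30 mm or tipped (distance of plant_pot from where it was at the start of the episode above 0.03 m or angle between plant_pot's own z axis and vertical above 0.25 rad).
It also fails if it takes over 128 s, if anything falls off the work surface, if the arm or the gripper's body presses on something with over 40 N, if the wrist force passes 120 N, or if a joint passes its speed limit or range.

### The arm

A 6-joint arm with a two-finger parallel gripper is mounted at the origin on the work surface. World frame = base frame: x ahead of the robot, y to its left, z up, the work surface at z = 0. Lengths are in mm, angles in rad, forces in N, time in s.
With the tool pointing down it reaches from about 275 to 750 mm from the base axis. Payload 10.2 kg.
Tool frame: the origin (TCP) lies midway between the tips of the shut fingers; the grasp point (between the pads) lies 19 mm behind it (ctrl.tcp_to_grasp is the z of the grasp point in the tool frame, in mm); z points along the fingers, y is the direction in which the jaws open and shut (so a half turn about z gives the same grasp; the last joint's range is limited). The gripper opens to 85 mm and grips with 20 to 120 N. Pads are 22 mm wide; open, the fingers measure 114 mm over their backs; the gripper's body (76 mm by 85 mm) begins 54 mm behind the grasp point. The pads swing forward as they close: fully open they stand 13 mm farther back than shut.
Start: joints at [0.897, 0.313, 1.498, -0, 1.331, -0.223], TCP at [228.748, 472.552, 231.294] pointing down, gripper open.
Joint ranges: [-2.94, 2.94], [-0.97, 2.17], [0.19, 2.56], [-1.23, 4.37], [0.02, 3.11], [-2.88, 2.88]. Speed limits (rad/s): [2.39, 2.39, 3.01, 3.14, 3.14, 3.14].

### API

Orientations are given as a unit quaternion [w, x, y, z].
In Python, from rig import sensors, capture, order, ctrl gives the robot as it stands. The module is installed in compiled form; this text tells all that it offers.
- The arm moves only by the tool play_rows, never from a script. Its argument "deltas" is a list of rows, each a list of 7 numbers: the shift along the world's x, y, z in units of 40 mm (1.0 is 40 mm), then the turn, a rotation vector about the world's x, y, z in units of 6 degrees (1.0 is 6 degrees), then the opening, from -1 (shut) to 1 (fully open). A call has 1 to 8 rows; each row shifts and turns the commanded pose from where the row before left it; what a row does not reach is not made up. A row lasts 1/12 s, in which the tool goes at most 41.7 mm and 7.16 degrees, less where a joint would pass 70% of its speed; a pose out of reach is approached as far as the arm can. A call is refused whole if a number of a shift passes 1 or a number of a turn 1, either way. A call with a gripper value outside its range is refused whole. The fingers move at their own pace and stop on an object; "squeeze" is the grip in N (left out, the last holds). Time passes only in rows, so rows that do not move let the fingers close. It gives the time, the measured TCP pose, the force and the opening at its end, in the units of the state.
- sensors.sense(): the state, without advancing time (a new reading comes with each control period).
- capture(name): name is "scene" or "top" or "wrist"; returns a dict with "pixels" (480x640x3 uint8, red, green, blue), "z_map" (480x640 float32, mm along the optical axis (not along the pixel's ray), 0 where there is no reading), "fx", "fy", "cx", "cy" (pixels), "k1" (the pictures are not rectified: a ray, as slopes to the right and down, at radius r is drawn at 1 + k1 r^2 times it, then the intrinsics apply), "eye" and "rotation" of the camera in the world; the wrist camera has in their place "tool_from_camera" (4x4, takes a point from camera to tool coordinates, whose origin is the TCP and whose axes are the flange's). Camera axes: x right, y down, z forward; pixel columns grow to the right and rows downward; lengths in mm; the calibration is good to about 2 mm. A picture is of the moment at which its call begins: read the wrist's pose just before it.
- order.finish_job(): hands the job in, once; it reports no verdict.
The state is a dict: "time_s": time; "joints": joint angles; "dq": joint speeds; "tau": joint torques, N m; "eef_pos": TCP position; "ee_rot": TCP orientation; "force": force on the tool from outside, world axes, zero at the start; "wrist_torque": the same for the moment, N m; "grip_width": opening from 0.0 (shut) to 1.0 (fully open).
Only numpy, scipy, OpenCV 4.12 (cv2) and the standard library are available. Lean on these libraries where they do the work, as an engineer would, in place of code of your own. Each camera call takes 0.05 s, during which the arm holds its last target. There are 200 camera calls.

## Working session

There is one attempt and no reset: what is moved stays moved. The work goes in short steps, Python scripts to look and compute and a tool call to move; the robot and the scene stay as the last step left them, time stands still between calls to the robot, and variables do not carry over. Pictures are saved under pics/ and viewed, about 12 in all and at most 16, crops included, and the job is handed in when it is done.

Besides the shell and the picture viewer there is one more tool, called as name(argument=value, ...) on one line, values as JSON. play_rows: Moves the arm, as the interface text tells. Its arguments: {"type":"object","properties":{"deltas":{"type":"array","items":{"type":"array","items":{"type":"number"}}},"squeeze":{"type":"number"}},"required":["deltas"]}

```bash
mkdir -p pics; cat > h.py <<'E'
import numpy as np, cv2
from rig import sensors, capture, order, ctrl
from scipy.spatial.transform import Rotation as R
def pose():
    s=sensors.sense(); q=s['ee_rot']; T=np.eye(4)
    T[:3,:3]=R.from_quat([q[1],q[2],q[3],q[0]]).as_matrix(); T[:3,3]=s['eef_pos']; return T
def cap(n):
    T=pose(); c=capture(n)
    if n=='wrist': M=T@np.array(c['tool_from_camera'])
    else:
        M=np.eye(4); M[:3,:3]=np.array(c['rotation']).reshape(3,3); M[:3,3]=c['eye']
    c['M']=M; return c
def rays(c,uv):
    K=np.array([[c['fx'],0,c['cx']],[0,c['fy'],c['cy']],[0,0,1]])
    p=cv2.undistortPoints(np.array(uv,float).reshape(-1,1,2),K,np.array([c['k1'],0,0,0,0.]))[:,0]
    return np.c_[p,np.ones(len(p))]
def cloud(c):
    v,u=np.mgrid[0:480,0:640]
    r=rays(c,np.c_[u.ravel(),v.ravel()])*c['z_map'].reshape(-1,1)
    return (r@c['M'][:3,:3].T+c['M'][:3,3]).reshape(480,640,3)
def onplane(c,uv,z):
    d=rays(c,uv)@c['M'][:3,:3].T; o=c['M'][:3,3]
    return o+d*((z-o[2])/d[:,2])[:,None]
def save(c,n): cv2.imwrite('pics/'+n+'.png',c['pixels'][:,:,::-1])
E
python3 - <<'E'
from h import *
for n in('top','scene'):
    c=cap(n); save(c,n+'0'); print(n,c['M'].round(2).tolist(),c['fx'],c['k1'])
    P=cloud(c); np.save(n+'0.npy',P)
s=sensors.sense(); print(s)
E
```

```text
Traceback (most recent call last):
  File "h.py", line 11, in cap
    M=np.eye(4); M[:3,:3]=np.array(c['rotation']).reshape(3,3); M[:3,3]=c['eye']
                          ~~~~~~~~~~~~~~~~~~~~~~~~~~~~~~~^^^^^
ValueError: cannot reshape array of size 4 into shape (3,3)
```

```bash
sed -i "s/np.array(c\['rotation'\]).reshape(3,3)/R.from_quat(np.roll(c['rotation'],-1)).as_matrix()/" h.py
python3 - <<'E'
from h import *
for n in('top','scene'):
    c=cap(n); save(c,n+'0'); print(n,c['M'].round(2).tolist(),c['fx'],c['k1'])
    P=cloud(c); np.save(n+'0.npy',P)
s=sensors.sense(); print(s)
E
```

```text
top [[-0.02, -0.99, 0.12, 439.34], [-1.0, 0.02, -0.01, 13.29], [0.01, -0.12, -0.99, 1011.52], [0.0, 0.0, 0.0, 1.0]] 521.8861943774928 -0.010048175528117962
scene [[-0.36, 0.73, -0.58, 1043.6], [0.93, 0.27, -0.24, 193.2], [-0.02, -0.63, -0.78, 709.83], [0.0, 0.0, 0.0, 1.0]] 462.10489009748574 -0.07683423645683035
{'time_s': 0.15, 'joints': array([ 8.96617077e-01,  3.13347168e-01,  1.49822545e+00, -3.51636721e-05,
        1.33101547e+00, -2.23405911e-01]), 'dq': array([-9.91531540e-04, -7.58634185e-04, -1.20015171e-03, -2.31323357e-04,
        7.34190629e-05,  8.07972718e-04]), 'tau': array([ 1.84974240e-03, -4.12367821e+01, -2.59795010e+01, -1.59690235e-04,
        3.26629059e-03,  9.28737791e-06]), 'eef_pos': array([228.62537601, 472.39872314, 230.86736801]), 'ee_rot': array([-2.00561448e-04,  2.23479162e-01,  9.74708580e-01, -4.55835315e-04]), 'force': array([0.09705891, 0.32227216, 0.47912327]), 'wrist_torque': array([-0.02998106, -0.02343102, -0.03192009]), 'grip_width': 1.000403558678372}
```

View pics/top0.png

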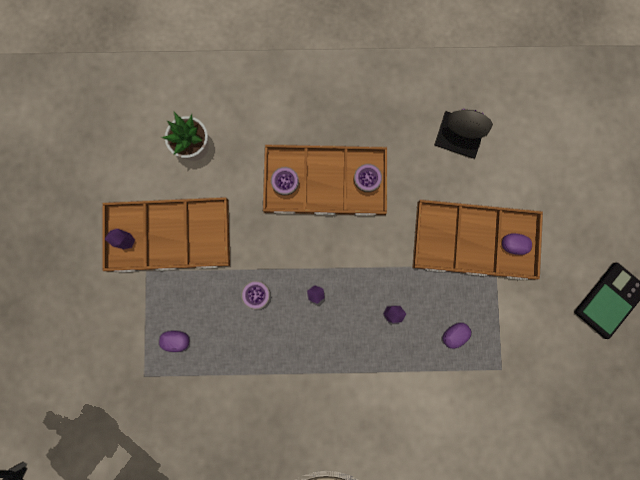

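View pics/scene0.png

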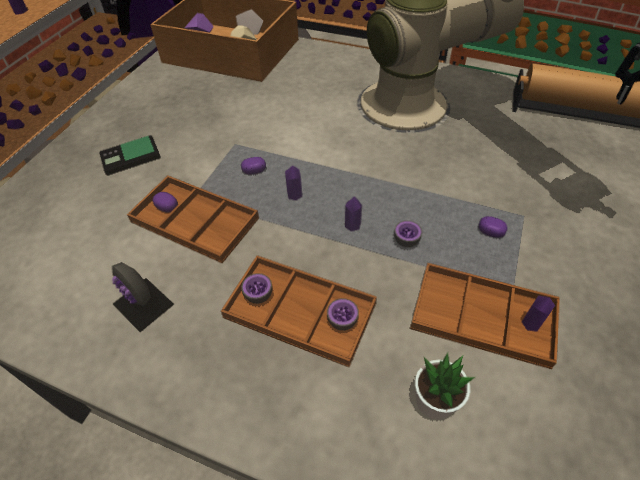

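Top view: palm stones at (174,341) and (457,335), the geode half at (256,295), points at (316,295) and (394,314). The points tray is on the left, geodes in the middle and palm stones on the right. The scene view agrees.

```bash
python3 - <<'E'
from h import *
for n in ('top','scene'):
    P=np.load(n+'0.npy'); img=cv2.imread(f'pics/{n}0.png'); hsv=cv2.cvtColor(img,cv2.COLOR_BGR2HSV)
    X=P[...,0];Y=P[...,1];Z=P[...,2]
    print(n,'bench z',np.median(Z[(X>600)&(X<620)&(Z<15)]))
    m=((Z>6)&(Z<120)&(X>190)&(X<410)&(abs(Y)<370)&(hsv[...,0]>120)&(hsv[...,0]<165)&(hsv[...,1]>50)).astype(np.uint8)
    k,l,st,ce=cv2.connectedComponentsWithStats(m)
    for i in range(1,k):
        if st[i,4]<40: continue
        q=P[l==i]; zt=np.percentile(q[:,2],98)
        r=cv2.minAreaRect(q[:,:2].astype(np.float32))
        print('obj',ce[i].round(),st[i,4],'ztop',zt.round(1),'mean',q.mean(0).round(1),'rect',np.round(r[0],1),np.round(r[1],1),round(r[2],1),
         'top',q[q[:,2]>zt-4].mean(0).round(1))
    m=((hsv[...,0]>5)&(hsv[...,0]<20)&(hsv[...,1]>110)&(X>330)&(X<650)&(abs(Y)<450)).astype(np.uint8)
    m=cv2.morphologyEx(m,cv2.MORPH_CLOSE,np.ones((5,5)))
    k,l,st,ce=cv2.connectedComponentsWithStats(m)
    for i in range(1,k):
        if st[i,4]<1500: continue
        q=P[(l==i)&(Z>17)&(Z<28)]; r=cv2.minAreaRect(q[:,:2].astype(np.float32))
        print('tray',ce[i].round(),'rect',np.round(r[0],1),np.round(r[1],1),round(r[2],1),'z',np.median(q[:,2]))
E
```

```text
top bench z 0.4544227015141473
obj [395. 318.] 125 ztop 79.6 mean [ 404.3 -129.6   60.5] rect [ 403.6 -132.2] [13.2 29.9] 2.3 top [ 408.7 -131.2   78.7]
obj [456. 335.] 532 ztop 27.3 mean [ 368.9 -250.4   22.4] rect [ 368.6 -252.3] [39.4 55. ] 36.6 top [ 369.6 -252.4   25. ]
obj [174. 341.] 528 ztop 28.3 mean [367.7 278.   23.1] rect [367.3 279.6] [53.  37.7] 89.0 top [367.7 281.2  26. ]
tray [327. 202.] rect [628.3  -8.2] [237.7  48.4] 88.4 z 21.919572881281567
tray [168. 234.] rect [569.8 298.3] [132.6 238.6] 1.3 z 21.7510385761812
tray [475. 239.] rect [ 549.5 -302.1] [240.6 132.4] 83.6 z 21.40568574877102
scene bench z 1.6366759160497395
obj [253. 165.] 336 ztop 27.4 mean [ 373.9 -249.4   20.9] rect [ 370.9 -251.6] [37.8 53. ] 45.4 top [ 369.2 -253.3   25.3]
obj [493. 226.] 446 ztop 26.4 mean [373.5 278.9  20.7] rect [368.7 278.3] [39.9 52.7] 10.6 top [368.2 279.6  24.2]
tray [196. 219.] rect [ 549.7 -302.7] [242.2 134.3] 83.8 z 21.704338055624874
tray [310. 286.] rect [631.8  -9.4] [239.6  53. ] 87.9 z 22.227261265790503
tray [485. 315.] rect [569.2 297.8] [135.3 239. ] 1.5 z 21.723229199376874
```

```bash
python3 - <<'E'
from h import *
for n in ('top','scene'):
    P=np.load(n+'0.npy'); img=cv2.imread(f'pics/{n}0.png'); hsv=cv2.cvtColor(img,cv2.COLOR_BGR2HSV)
    X=P[...,0];Y=P[...,1];Z=P[...,2]
    m=((Z>6)&(Z<120)&(X>330)&(X<488)&(abs(Y)<180)).astype(np.uint8)
    k,l,st,ce=cv2.connectedComponentsWithStats(m)
    for i in range(1,k):
        if st[i,4]<60: continue
        q=P[l==i]; zt=np.percentile(q[:,2],98)
        r=cv2.minAreaRect(q[:,:2].astype(np.float32))
        print(n,'obj',ce[i].round(),st[i,4],'ztop',zt.round(1),'rect',np.round(r[0],1),np.round(r[1],1),round(r[2],1),'top',q[q[:,2]>zt-5].mean(0).round(1))
    m=(X>500)&(X<760)&(abs(Y)<160)&(Z>14)&(Z<27)
    r=cv2.minAreaRect(P[m&(abs(Y+8)<135)&(X>565)&(X<730)][:,:2].astype(np.float32)); print('geode tray',r)
E
```

```text
top obj [255. 295.] 632 ztop 31.9 rect [451.2 125.4] [52.6 50.5] 89.8 top [450.8 124.8  29.2]
top obj [315. 294.] 235 ztop 80.7 rect [449.   13.1] [29.1 30.8] 88.7 top [449.6  13.5  78.8]
top obj [394. 313.] 307 ztop 81.4 rect [ 412.1 -132.7] [33.1 30.2] 32.6 top [ 411.8 -131.1   79.1]
geode tray ((668.13037109375, -9.448326110839844), (238.3714141845703, 130.7535400390625), 88.06290435791016)
scene obj [293. 182.] 430 ztop 77.5 rect [ 415.3 -130.5] [27.  30.1] 32.3 top [ 411.7 -132.4   76.3]
scene obj [353. 213.] 438 ztop 76.9 rect [454.4  14.3] [21.6 33.1] 22.1 top [453.3  14.1  75.6]
scene obj [407. 233.] 552 ztop 31.5 rect [450.6 124.1] [52.3 51.2] 52.8 top [451.4 124.8  29.2]
geode tray ((667.9886474609375, -11.050537109375), (240.90248107910156, 129.2769317626953), 88.29190063476562)
```

play_rows(deltas=[[0.58, -0.8, 0, 0, 0, -1, 1], [0.58, -0.8, 0, 0, 0, -1, 1], [0.58, -0.8, 0, 0, 0, -1, 1], [0.58, -0.8, 0, 0, 0, -1, 1], [0.58, -0.8, 0, 0, 0, -1, 1], [0.58, -0.8, 0, 0, 0, -1, 1], [0, 0, 0, 0, 0, -1, 1], [0, 0, 0, 0, 0, -1, 1]], squeeze=40)

```text
time_s: 0.82
eef_pos: [369.1, 278.8, 231.1]
ee_rot: [-0.0, 0.604, 0.797, -0.0]
force: [-0.3, 0.2, -0.5]
grip_width: 1.001
```

play_rows(deltas=[[0, 0, 0, 0, 0, -1, 1], [0, 0, 0, 0, 0, -1, 1], [0, 0, 0, 0, 0, -0.7, 1], [0, 0, 0, 0, 0, 0, 1]])

```text
time_s: 1.15
eef_pos: [367.9, 280.5, 231.1]
ee_rot: [-0.0, 0.708, 0.706, -0.0]
force: [-0.5, -0.0, 0.7]
grip_width: 0.996
```

```bash
cat > look.py <<'E'
import sys
from h import *
# usage: look.py name x y rimheight
name=sys.argv[1]; x,y,zr=map(float,sys.argv[2:5])
T=pose(); c=cap('wrist'); save(c,name); P=cloud(c)
print('tcp',T[:3,3].round(1),'jaw',np.degrees(np.arctan2(T[1,1],T[0,1])).round(2),'grip',sensors.sense()['grip_width'],'t',sensors.sense()['time_s'])
m=((P[...,2]>7)&(P[...,2]<110)&(np.hypot(P[...,0]-x,P[...,1]-y)<50)).astype(np.uint8)
cs,_=cv2.findContours(m,cv2.RETR_EXTERNAL,cv2.CHAIN_APPROX_NONE); k=max(cs,key=cv2.contourArea)[:,0]
q=P[m>0]; zt=np.percentile(q[:,2],98)
o=onplane(c,k,zr)[:,:2]
print('pixels',k.min(0),k.max(0),'cam',c['M'][:3,3].round(),'ztop',zt.round(1),'topmean',q[q[:,2]>zt-5].mean(0).round(1))
print('outline rect on plane',cv2.minAreaRect(o.astype(np.float32)))
h=cv2.convexHull(o.astype(np.float32))[:,0]
a=np.arange(0,180,5); w=[np.ptp(h@[np.cos(t),np.sin(t)]) for t in np.radians(a)]
print('widths',dict(zip(a.tolist(),np.round(w).astype(int).tolist())))
E
python3 look.py w1 368 280 13
```

```text
tcp [367.9 280.5 231.1] jaw -0.18 grip 0.9978808110162426 t 1.2
pixels [296 161] [342 226] cam [369. 360. 374.] ztop 27.1 topmean [367.4 281.5  25. ]
outline rect on plane ((367.6683044433594, 280.1669616699219), (57.43064498901367, 39.71504592895508), 88.81570434570312)
widths {0: 40, 5: 41, 10: 42, 15: 44, 20: 46, 25: 48, 30: 49, 35: 51, 40: 52, 45: 53, 50: 55, 55: 56, 60: 56, 65: 57, 70: 57, 75: 57, 80: 57, 85: 58, 90: 57, 95: 57, 100: 57, 105: 57, 110: 57, 115: 56, 120: 55, 125: 54, 130: 53, 135: 51, 140: 50, 145: 48, 150: 46, 155: 45, 160: 43, 165: 42, 170: 41, 175: 40}
```

View pics/w1.png

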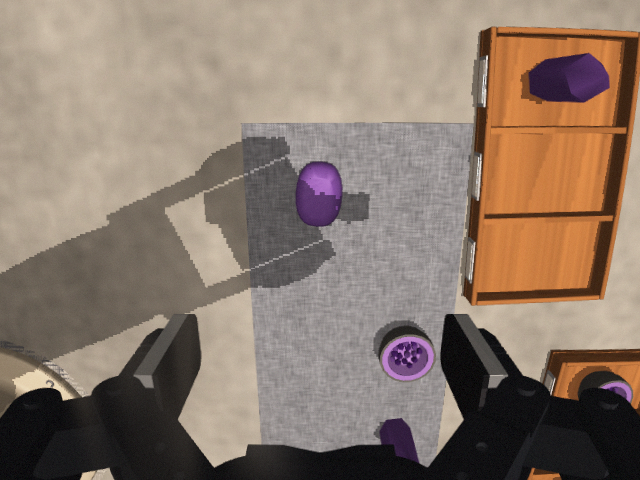

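The wrist view has the left palm stone at about (319,194), lying along world y between the jaws. That agrees with the top view.

play_rows(deltas=[[0, 0, -1, 0, 0, 0, 1], [0, 0, -1, 0, 0, 0, 1], [0, 0, -1, 0, 0, 0, 1], [0, 0, -1, 0, 0, 0, 1], [0, 0, -1, 0, 0, 0, 1], [0, 0, -0.3, 0, 0, 0, 1], [0, 0, -0.4, 0, 0, 0, 1], [0, 0, 0, 0, 0, 0, 1]])

```text
time_s: 1.87
eef_pos: [366.5, 279.9, 0.8]
ee_rot: [-0.001, 0.706, 0.708, -0.002]
force: [-0.2, -0.1, -1.1]
grip_width: 1.001
```

play_rows(deltas=[[0, 0, 0, 0, 0, 0, -1], [0, 0, 0, 0, 0, 0, -1], [0, 0, 0, 0, 0, 0, -1], [0, 0, 0, 0, 0, 0, -1], [0, 0, 0, 0, 0, 0, -1], [0, 0, 0, 0, 0, 0, -1], [0, 0, 0, 0, 0, 0, -1], [0, 0, 0, 0, 0, 0, -1]])

```text
time_s: 2.53
eef_pos: [368.4, 280.8, 4.5]
ee_rot: [0.0, 0.707, 0.707, 0.001]
force: [-2.9, -1.2, 8.6]
grip_width: 0.447
```

play_rows(deltas=[[0, 0, 0.5, 0, 0, 0, -1], [0, 0, 1, 0, 0, 0, -1], [0, 0, 1, 0, 0, 0, -1], [0, 0, 1, 0, 0, 0, -1], [0.28, -0.9, 0, 0, 0, 0, -1], [0.28, -0.9, 0, 0, 0, 0, -1], [0.28, -0.9, 0, 0, 0, 0, -1], [0.28, -0.9, 0, 0, 0, 0, -1]])

```text
time_s: 3.2
eef_pos: [412.8, 135.1, 144.1]
ee_rot: [0.001, 0.707, 0.707, 0.001]
force: [0.4, 0.3, -1.5]
grip_width: 0.445
```

play_rows(deltas=[[0.28, -0.9, 0, 0, 0, 0, -1], [0.28, -0.9, 0, 0, 0, 0, -1], [0.28, -0.9, 0, 0, 0, 0, -1], [0.28, -0.9, 0, 0, 0, 0, -1], [0.28, -0.9, 0, 0, 0, 0, -1], [0.28, -0.9, 0, 0, 0, 0, -1], [0.28, -0.9, 0, 0, 0, 0, -1], [0.28, -0.9, 0, 0, 0, 0, -1]])

```text
time_s: 3.87
eef_pos: [502.5, -153.4, 143.8]
ee_rot: [0.0, 0.707, 0.707, 0.0]
force: [0.4, 0.3, -0.7]
grip_width: 0.442
```

play_rows(deltas=[[0.28, -0.9, 0, 0, 0, -0.3, -1], [0.28, -0.9, 0, 0, 0, -0.3, -1], [0.28, -0.9, 0, 0, 0, -0.4, -1], [0, 0, 0, 0, 0, 0, -1], [0, 0, 0, 0, 0, 0, -1]])

```text
time_s: 4.28
eef_pos: [535.7, -260.7, 143.1]
ee_rot: [-0.0, 0.744, 0.668, 0.0]
force: [1.1, 1.3, 0.1]
grip_width: 0.445
```

```bash
python3 - <<'E'
from h import *
T=pose(); print(T[:3,3],np.degrees(np.arctan2(T[1,1],T[0,1])),sensors.sense()['grip_width'],sensors.sense()['force'])
c=cap('wrist'); save(c,'w2')
E
```

```text
[ 535.74561129 -260.71456193  143.10993551] -6.131858005980047 0.44529045528805705 [1.10652373 1.27288603 0.14923049]
```

View pics/w2.png

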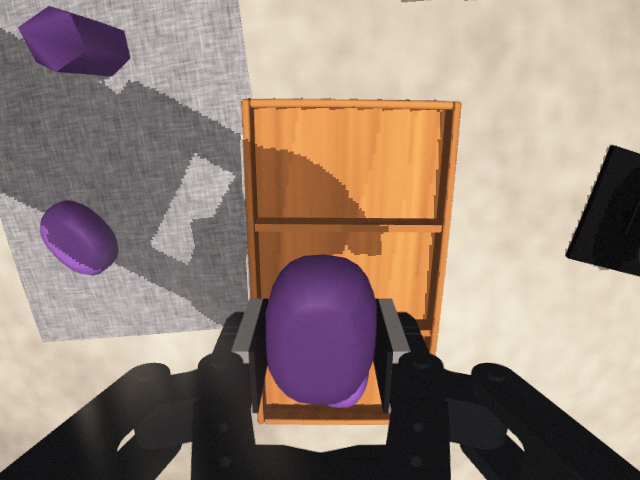

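The palm stone is held level between the jaws at about (320,330). The palm tray's empty middle compartment is slightly farther along -y.

play_rows(deltas=[[0.17, -0.52, 0, 0, 0, 0, -1], [0.17, -0.52, 0, 0, 0, 0, -1], [0, 0, -1, 0, 0, 0, -1], [0, 0, -1, 0, 0, 0, -1], [0, 0, -0.8, 0, 0, 0, -1], [0, 0, -0.3, 0, 0, 0, -1], [0, 0, -0.2, 0, 0, 0, -1], [0, 0, 0, 0, 0, 0, -1]])

```text
time_s: 5.0
eef_pos: [549.7, -300.3, 11.4]
ee_rot: [-0.0, 0.743, 0.669, -0.0]
force: [0.5, 0.3, -1.3]
grip_width: 0.446
```

play_rows(deltas=[[0, 0, 0, 0, 0, 0, -1], [0, 0, 0, 0, 0, 0, 0.4], [0, 0, 0, 0, 0, 0, 0.4], [0, 0, 0, 0, 0, 0, 0.4], [0, 0, 0, 0, 0, 0, 0.4], [0, 0, 0, 0, 0, 0, 0.4], [0, 0, 0.5, 0, 0, 0, 0.4], [0, 0, 1, 0, 0, 0, 1]])

```text
time_s: 5.67
eef_pos: [547.5, -299.5, 67.7]
ee_rot: [-0.004, 0.743, 0.669, -0.001]
force: [0.0, -0.6, -0.2]
grip_width: 0.822
```

play_rows(deltas=[[0, 0, 1, 0, 0, 0, 1], [0, 0, 1, 0, 0, 1, 1], [-0.9, 0.25, 0, 0, 0, 1, 1], [-0.9, 0.25, 0, 0, 0, 1, 1], [-0.9, 0.25, 0, 0, 0, 1, 1], [-0.9, 0.25, 0, 0, 0, 1, 1], [-0.9, 0.25, 0, 0, 0, 1, 1], [0, 0, 0, 0, 0, 1, 1]])

```text
time_s: 6.33
eef_pos: [364.7, -248.2, 150.6]
ee_rot: [-0.002, 0.452, 0.892, 0.001]
force: [-0.3, -0.4, 0.6]
grip_width: 1.0
```

play_rows(deltas=[[0, 0, 0, 0, 0, 0.2, 1], [0, 0, 0, 0, 0, 0, 1], [0, 0, 0, 0, 0, 0, 1]])

```text
time_s: 6.58
eef_pos: [370.3, -251.6, 151.6]
ee_rot: [0.001, 0.446, 0.895, -0.0]
force: [0.7, 0.7, -0.5]
grip_width: 0.995
```

```bash
python3 look.py w3 369.5 -252 13
```

```text
tcp [ 370.3 -251.6  151.6] jaw 37.03 grip 0.998579294494953 t 6.6333
pixels [286 177] [344 258] cam [ 323. -188.  294.] ztop 27.0 topmean [ 367.7 -252.3   25.1]
outline rect on plane ((368.4988708496094, -253.7578887939453), (40.021793365478516, 57.66986846923828), 36.973304748535156)
widths {0: 50, 5: 48, 10: 46, 15: 45, 20: 43, 25: 42, 30: 41, 35: 40, 40: 41, 45: 42, 50: 43, 55: 45, 60: 46, 65: 48, 70: 50, 75: 51, 80: 53, 85: 54, 90: 56, 95: 56, 100: 57, 105: 58, 110: 58, 115: 58, 120: 58, 125: 58, 130: 58, 135: 58, 140: 58, 145: 57, 150: 57, 155: 56, 160: 55, 165: 54, 170: 53, 175: 51}
```

View pics/w3.png

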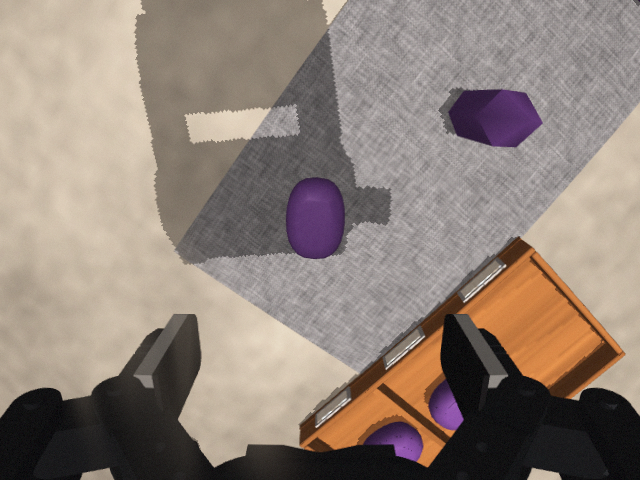

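The right palm stone is at about (315,218), aligned with the jaws. The first palm stone is in the tray's middle compartment.

play_rows(deltas=[[-0.04, -0.03, -1, 0, 0, 0, 1], [0, 0, -1, 0, 0, 0, 1], [0, 0, -1, 0, 0, 0, 1], [0, 0, -0.4, 0, 0, 0, 1], [0, 0, -0.25, 0, 0, 0, 1], [0, 0, 0, 0, 0, 0, -1], [0, 0, 0, 0, 0, 0, -1], [0, 0, 0, 0, 0, 0, -1]])

```text
time_s: 7.3
eef_pos: [368.6, -252.7, 5.9]
ee_rot: [0.001, 0.445, 0.896, -0.0]
force: [0.1, -0.1, 0.1]
grip_width: 0.605
```

play_rows(deltas=[[0, 0, 0, 0, 0, 0, -1], [0, 0, 0, 0, 0, 0, -1], [0, 0, 0, 0, 0, 0, -1], [0, 0, 0, 0, 0, 0, -1], [0, 0, 0, 0, 0, 0, -1]])

```text
time_s: 7.72
eef_pos: [368.6, -252.8, 6.5]
ee_rot: [0.001, 0.445, 0.896, -0.0]
force: [0.6, 1.2, 5.9]
grip_width: 0.441
```

play_rows(deltas=[[0, 0, 0.5, 0, 0, 0, -1], [0, 0, 1, 0, 0, 0, -1], [0, 0, 1, 0, 0, -1, -1], [0.95, 0.14, 0, 0, 0, -1, -1], [0.95, 0.14, 0, 0, 0, -1, -1], [0.95, 0.14, 0, 0, 0, -1, -1], [0.95, 0.14, 0, 0, 0, -1, -1], [0.95, 0.14, 0, 0, 0, -1, -1]])

```text
time_s: 8.38
eef_pos: [559.8, -223.5, 106.2]
ee_rot: [0.001, 0.702, 0.712, 0.0]
force: [-0.3, -1.1, -0.7]
grip_width: 0.442
```

play_rows(deltas=[[0, 0, 0, 0, 0, -1, -1], [0, 0, 0, 0, 0, -0.2, -1], [0, 0, 0, 0, 0, 0, -1]])

```text
time_s: 8.63
eef_pos: [557.6, -224.1, 105.4]
ee_rot: [-0.0, 0.743, 0.67, -0.0]
force: [-0.2, 0.0, -0.6]
grip_width: 0.443
```

```bash
python3 - <<'E'
from h import *
T=pose(); print(T[:3,3],np.degrees(np.arctan2(T[1,1],T[0,1])),sensors.sense()['grip_width'])
E
```

```text
[ 557.5623581  -224.07533279  105.40774492] -5.9373709268488515 0.44299348485382545
```

Lower to z ≈ 12 (grasp was at 6, plus the 5 mm tray floor), then release.

play_rows(deltas=[[0, 0, -1, 0, 0, 0, -1], [0, 0, -0.8, 0, 0, 0, -1], [0, 0, -0.3, 0, 0, 0, -1], [0, 0, -0.22, 0, 0, 0, -1], [0, 0, 0, 0, 0, 0, -1], [0, 0, 0, 0, 0, 0, 0.4], [0, 0, 0, 0, 0, 0, 0.4], [0, 0, 0, 0, 0, 0, 0.4]])

```text
time_s: 9.3
eef_pos: [558.6, -224.7, 13.9]
ee_rot: [0.001, 0.743, 0.669, 0.0]
force: [-1.1, -0.6, -0.9]
grip_width: 0.7
```

play_rows(deltas=[[0, 0, 0, 0, 0, 0, 0.4], [0, 0, 0, 0, 0, 0, 0.4], [0, 0, 0.5, 0, 0, 0, 0.4], [0, 0, 1, 0, 0, 0, 1], [0, 0, 1, 0, 0, 0, 1], [0, 0, 1, 0, 0, 0, 1], [0, 0, 0.3, 0, 0, 0, 1], [0, 0, 0, 0, 0, 0, 1]])

```text
time_s: 9.97
eef_pos: [559.3, -225.0, 168.9]
ee_rot: [0.004, 0.743, 0.669, 0.001]
force: [0.0, 0.3, -1.0]
grip_width: 1.005
```

play_rows(deltas=[[-0.73, 0.46, 0, 0, 0, 0.4, 1], [-0.73, 0.46, 0, 0, 0, 0.4, 1], [-0.73, 0.46, 0, 0, 0, 0.3, 1], [-0.73, 0.46, 0, 0, 0, 0.3, 1], [-0.73, 0.46, 0, 0, 0, 0, 1], [0, 0, 0, 0, 0, 0, 1], [0, 0, 0, 0, 0, 0, 1], [0, 0, 0, 0, 0, 0, 1]])

```text
time_s: 10.63
eef_pos: [412.3, -132.5, 164.3]
ee_rot: [0.0, 0.692, 0.722, -0.0]
force: [0.0, 0.1, 0.2]
grip_width: 0.998
```

```bash
python3 look.py w4 412 -131.5 55; python3 - <<'E'
from h import *
P=np.load('top0.npy')
# points' plan sections from both views, straight part
for n in('top','scene'):
    P=np.load(n+'0.npy')
    for (x,y) in((412,-131.5),(450.5,13.5)):
        m=(np.hypot(P[...,0]-x,P[...,1]-y)<30)&(P[...,2]>15)&(P[...,2]<58); print(n,x,m.sum(),P[m].mean(0).round(1))
E
```

```text
tcp [ 412.3 -132.5  164.3] jaw 2.37 grip 1.0049103985553065 t 10.6833
pixels [292 191] [342 264] cam [410. -53. 307.] ztop 80.9 topmean [ 411.1 -131.9   79. ]
outline rect on plane ((411.2021484375, -130.53445434570312), (30.91307830810547, 47.2242546081543), 3.2112152576446533)
widths {0: 31, 5: 31, 10: 32, 15: 33, 20: 35, 25: 36, 30: 38, 35: 39, 40: 39, 45: 40, 50: 40, 55: 40, 60: 42, 65: 43, 70: 44, 75: 46, 80: 47, 85: 47, 90: 47, 95: 47, 100: 47, 105: 46, 110: 45, 115: 44, 120: 42, 125: 41, 130: 40, 135: 40, 140: 40, 145: 39, 150: 38, 155: 37, 160: 36, 165: 35, 170: 33, 175: 32}
top 412 66 [ 413.2 -123.6   41.2]
top 450.5 14 [453.   14.1  56.1]
scene 412 228 [ 420.9 -127.7   37.7]
scene 450.5 245 [459.1  14.9  36.7]
```

View pics/w4.png

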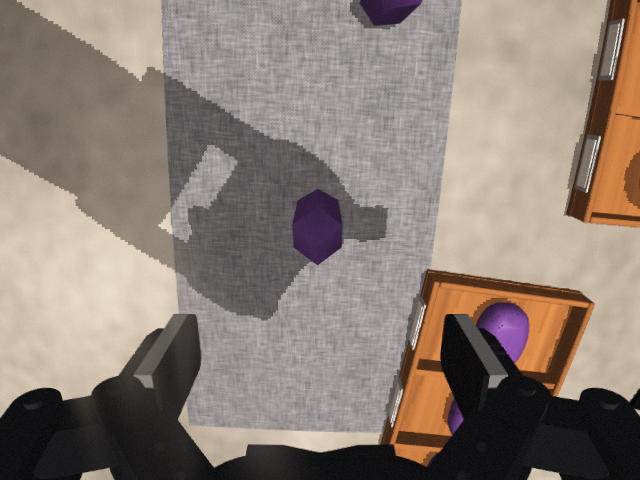

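The point is at about (317,227), with its flats facing the jaws. Both palm stones lie in the palm tray. Now descend and grip.

play_rows(deltas=[[-0.02, 0.02, -0.8, 0, 0, 0, 1], [0, 0, -0.8, 0, 0, 0, 1], [0, 0, -0.8, 0, 0, 0, 1], [0, 0, -0.7, 0, 0, 0, 1], [0, 0, -0.4, 0, 0, 0, 1], [0, 0, 0, 0, 0, 0, -1], [0, 0, 0, 0, 0, 0, -1], [0, 0, 0, 0, 0, 0, -1]])

```text
time_s: 11.35
eef_pos: [412.0, -132.1, 25.3]
ee_rot: [0.001, 0.692, 0.722, 0.0]
force: [0.2, 0.7, 0.3]
grip_width: 0.605
```

play_rows(deltas=[[0, 0, 0, 0, 0, 0, -1], [0, 0, 0, 0, 0, 0, -1], [0, 0, 0, 0, 0, 0, -1], [0, 0, 0, 0, 0, 0, -1], [0, 0, 0, 0, 0, 0, -1], [0, 0, 0, 0, 0, 0, -1], [0, 0, 0, 0, 0, 0, -1]])

```text
time_s: 11.93
eef_pos: [411.9, -131.9, 25.6]
ee_rot: [0.001, 0.692, 0.722, 0.0]
force: [-1.5, 0.1, 6.4]
grip_width: 0.345
```

play_rows(deltas=[[0, 0, 0.5, 0, 0, 0, -1], [0, 0, 1, 0, 0, 0, -1], [0, 0, 1, 0, 0, 0, -1], [0, 0, 1, 0, 0, 0, -1], [0.33, 0.73, 0, 0, 0, 0, -1], [0.33, 0.73, 0, 0, 0, 0, -1], [0.33, 0.73, 0, 0, 0, 0, -1], [0.33, 0.73, 0, 0, 0, 0, -1]])

```text
time_s: 12.6
eef_pos: [464.3, -13.3, 165.1]
ee_rot: [0.0, 0.693, 0.721, 0.0]
force: [0.4, -0.7, -1.3]
grip_width: 0.345
```

play_rows(deltas=[[0.33, 0.73, 0, 0, 0, 0, -1], [0.33, 0.73, 0, 0, 0, 0, -1], [0.33, 0.73, 0, 0, 0, 0, -1], [0.33, 0.73, 0, 0, 0, 0, -1], [0.33, 0.73, 0, 0, 0, 0, -1], [0.33, 0.73, 0, 0, 0, 0, -1], [0.33, 0.73, 0, 0, 0, 0, -1], [0.33, 0.73, 0, 0, 0, 0, -1]])

```text
time_s: 13.27
eef_pos: [569.8, 220.6, 164.7]
ee_rot: [0.0, 0.692, 0.722, 0.0]
force: [1.4, -0.9, -1.1]
grip_width: 0.344
```

play_rows(deltas=[[0, 0, 0, 0, 0, -0.1, -1], [0, 0, 0, 0, 0, 0, -1], [0, 0, 0, 0, 0, 0, -1]])

```text
time_s: 13.52
eef_pos: [569.2, 218.5, 164.4]
ee_rot: [-0.0, 0.696, 0.718, -0.0]
force: [0.1, -0.8, -1.9]
grip_width: 0.342
```

```bash
python3 - <<'E'
from h import *
T=pose(); print(T[:3,3],np.degrees(np.arctan2(T[1,1],T[0,1])),sensors.sense()['grip_width'])
c=cap('wrist'); save(c,'w5')
E
```

```text
[569.19351391 218.49224046 164.41078954] 1.7827139529734082 0.3419914775054168
```

View pics/w5.png

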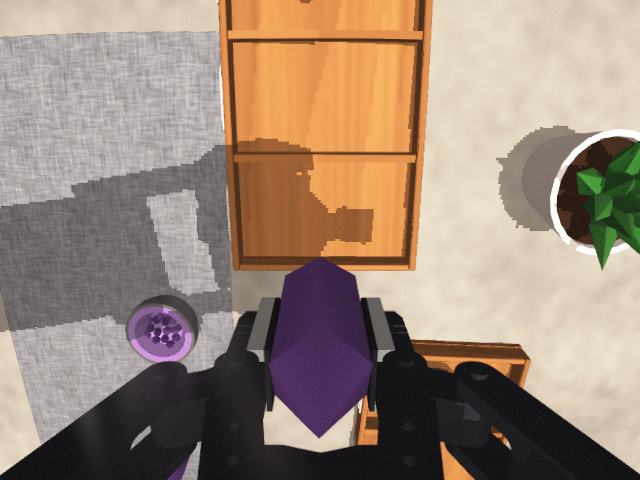

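The point is held upright between the jaws. The target compartment, bounded by edges near rows 160 and 265, is clear.

play_rows(deltas=[[0.04, 0.04, -0.8, 0, 0, 0, -1], [0, 0, -0.8, 0, 0, 0, -1], [0, 0, -0.8, 0, 0, 0, -1], [0, 0, -0.5, 0, 0, 0, -1], [0, 0, -0.3, 0, 0, 0, -1], [0, 0, -0.12, 0, 0, 0, -1], [0, 0, 0, 0, 0, 0, -1], [0, 0, 0, 0, 0, 0, -1]])

```text
time_s: 14.23
eef_pos: [571.9, 220.3, 33.1]
ee_rot: [0.001, 0.696, 0.718, 0.001]
force: [-0.4, 0.1, -0.7]
grip_width: 0.349
```

play_rows(deltas=[[0, 0, 0, 0, 0, 0, 0.3], [0, 0, 0, 0, 0, 0, 0.3], [0, 0, 0, 0, 0, 0, 0.3], [0, 0, 0, 0, 0, 0, 0.3], [0, 0, 0, 0, 0, 0, 0.3], [0, 0, 0.4, 0, 0, 0, 0.3], [0, 0, 1, 0, 0, 0, 0.3], [0, 0, 1, 0, 0, 0, 0.3]])

```text
time_s: 14.9
eef_pos: [570.2, 220.4, 127.8]
ee_rot: [-0.001, 0.696, 0.718, -0.001]
force: [0.2, 0.9, 0.3]
grip_width: 0.648
```

play_rows(deltas=[[0, 0, 1, 0, 0, 0, 1], [0, 0, 0, 0, 0, 0, 1]])

```text
time_s: 15.07
eef_pos: [574.1, 221.2, 176.3]
ee_rot: [0.004, 0.696, 0.718, 0.006]
force: [-0.5, 0.6, 1.2]
grip_width: 0.905
```

play_rows(deltas=[[-0.5, -0.86, 0, 0, 0, 0, 1], [-0.5, -0.86, 0, 0, 0, 0, 1], [-0.5, -0.86, 0, 0, 0, 0, 1], [-0.5, -0.86, 0, 0, 0, 0, 1], [-0.5, -0.86, 0, 0, 0, 0, 1], [-0.5, -0.86, 0, 0, 0, 0, 1], [0, 0, 0, 0, 0, 0, 1], [0, 0, 0, 0, 0, 0, 1]])

```text
time_s: 15.73
eef_pos: [450.8, 12.9, 168.0]
ee_rot: [0.0, 0.697, 0.717, 0.0]
force: [0.4, 0.0, 0.0]
grip_width: 0.997
```

play_rows(deltas=[[0, 0, 0, 0, 0, 0, 1], [0, 0, 0, 0, 0, 0, 1]])

```text
time_s: 15.9
eef_pos: [451.6, 14.9, 167.7]
ee_rot: [0.0, 0.696, 0.718, 0.0]
force: [0.4, -0.5, -0.7]
grip_width: 1.006
```

```bash
python3 look.py w6 450.5 13.7 55
```

```text
tcp [451.6  14.9 167.7] jaw 1.84 grip 1.0003997479864184 t 15.95
pixels [289 194] [343 260] cam [450.  94. 310.] ztop 80.9 topmean [450.8  13.6  79. ]
outline rect on plane ((451.1100158691406, 16.840749740600586), (43.760467529296875, 32.697975158691406), 78.6368179321289)
widths {0: 34, 5: 35, 10: 35, 15: 36, 20: 37, 25: 37, 30: 37, 35: 38, 40: 38, 45: 39, 50: 40, 55: 41, 60: 43, 65: 43, 70: 44, 75: 44, 80: 44, 85: 43, 90: 43, 95: 44, 100: 44, 105: 45, 110: 46, 115: 46, 120: 46, 125: 45, 130: 44, 135: 43, 140: 41, 145: 40, 150: 38, 155: 35, 160: 33, 165: 33, 170: 33, 175: 34}
```

View pics/w6.png

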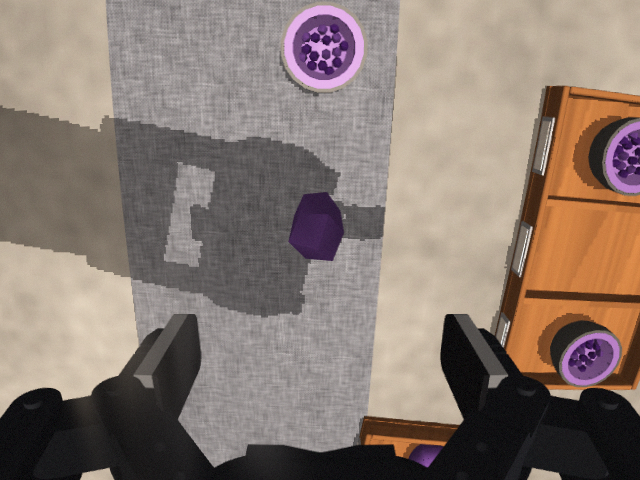

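```bash
python3 - <<'E'
from h import *
c=cap('wrist'); P=cloud(c)
m=((P[...,2]>10)&(np.hypot(P[...,0]-450.5,P[...,1]-14)<32)).astype(np.uint8)
k=max(cv2.findContours(m,0,1)[0],key=cv2.contourArea)
a=cv2.approxPolyDP(k,3,True)[:,0]; print(a.tolist())
o=onplane(c,a,55)[:,:2]; d=np.roll(o,-1,0)-o
print(o.round(1).tolist()); print('edge len',np.hypot(*d.T).round(1),'normal az mod60',((np.degrees(np.arctan2(d[:,1],d[:,0]))+90)%60).round(1))
# pyramid facet normals
Pb=cv2.blur(P.astype(np.float64),(3,3))
gx=Pb[2:-2,4:]-Pb[2:-2,:-4]; gy=Pb[4:,2:-2]-Pb[:-4,2:-2]
n=np.cross(gx,gy); n/=np.linalg.norm(n,axis=2,keepdims=True); n*=np.sign(n[...,2:])
Q=P[2:-2,2:-2]; s=(Q[...,2]>58)&(np.hypot(Q[...,0]-450.5,Q[...,1]-14)<14)
az=np.degrees(np.arctan2(n[s][:,1],n[s][:,0]))%60; print(s.sum(),np.histogram(az,12,(0,60))[0], (np.degrees(np.angle(np.mean(np.exp(6j*np.radians(az)))))/6)%60)
v=c['pixels'][170:285,260:375]; cv2.imwrite('pics/w6c.png',cv2.convertScaleAbs(cv2.resize(v[:,:,::-1],None,fx=5,fy=5),alpha=2))
E
```

```text
[[159, 476], [462, 479], [447, 441], [428, 467], [396, 456], [393, 444], [357, 445], [324, 452], [248, 444], [244, 456], [213, 467], [181, 425]]
[[327.0, -199.9], [575.4, -194.6], [556.4, -153.2], [545.0, -180.6], [517.9, -168.7], [514.3, -156.3], [486.4, -157.7], [461.1, -165.5], [402.1, -159.8], [398.5, -172.5], [372.9, -186.0], [351.1, -143.9]]
edge len [248.5  45.6  29.7  29.6  13.   27.9  26.4  59.3  13.2  28.9  47.4  61. ] normal az mod60 [31.2 24.7 37.5  6.4 16.3 32.9 47.3 24.4 44.1 57.9 27.4 36.7]
3919 [227 183 209 316 453 404 552 311 311 305 333 315] 32.27397310274887
```

View pics/w6c.png

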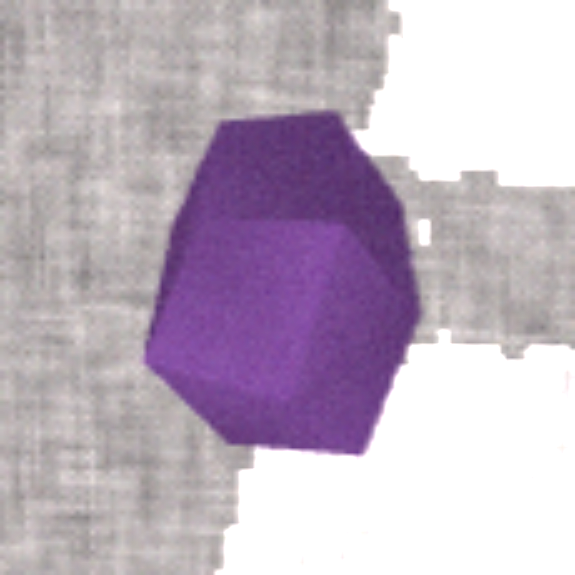

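```bash
python3 - <<'E'
from h import *
c=cap('wrist')
a=np.array([(145,360),(230,443),(362,455),(418,312),(345,222),(190,220)])/5+[259.6,169.6]
o=onplane(c,a,55)[:,:2]; d=np.roll(o,-1,0)-o
print(o.round(1).tolist(),o.mean(0)); print(np.hypot(*d.T).round(1),((np.degrees(np.arctan2(d[:,1],d[:,0]))+90)%60).round(1))
E
```

```text
[[432.7, 6.8], [443.6, -4.1], [460.6, -5.2], [466.9, 14.3], [457.3, 25.7], [438.1, 25.4]] [449.85904711  10.49465468]
[15.5 17.  20.5 14.9 19.2 19.3] [45.3 26.3 42.2 40.1 31.  43.7]
```

The crop shows the hexagon turned: the averaged edge normals are about 38° mod 60, so I use a jaw angle of −22°.

play_rows(deltas=[[-0.02, -0.04, 0, 0, 0, -1, 1], [0, 0, 0, 0, 0, -1, 1], [0, 0, 0, 0, 0, -1, 1], [0, 0, 0, 0, 0, -1, 1], [0, 0, -0.8, 0, 0, 0, 1], [0, 0, -0.8, 0, 0, 0, 1], [0, 0, -0.8, 0, 0, 0, 1], [0, 0, -0.8, 0, 0, 0, 1]])

```text
time_s: 16.72
eef_pos: [450.5, 13.1, 38.4]
ee_rot: [0.0, 0.83, 0.558, 0.0]
force: [-0.4, -0.1, -0.8]
grip_width: 0.999
```

play_rows(deltas=[[0, 0, -0.35, 0, 0, 0, 1], [0, 0, 0, 0, 0, 0, -1], [0, 0, 0, 0, 0, 0, -1], [0, 0, 0, 0, 0, 0, -1], [0, 0, 0, 0, 0, 0, -1], [0, 0, 0, 0, 0, 0, -1], [0, 0, 0, 0, 0, 0, -1], [0, 0, 0, 0, 0, 0, -1]])

```text
time_s: 17.38
eef_pos: [451.1, 12.5, 26.9]
ee_rot: [0.001, 0.83, 0.558, 0.001]
force: [-1.4, 0.6, 7.2]
grip_width: 0.347
```

play_rows(deltas=[[0, 0, 0, 0, 0, 0, -1], [0, 0, 0, 0, 0, 0, -1], [0, 0, 0, 0, 0, 0, -1], [0, 0, 0, 0, 0, 0, -1]])

```text
time_s: 17.72
eef_pos: [451.1, 12.5, 26.9]
ee_rot: [0.001, 0.83, 0.558, 0.001]
force: [-0.9, 0.4, 8.3]
grip_width: 0.35
```

play_rows(deltas=[[0, 0, 0.5, 0, 0, 0, -1], [0, 0, 1, 0, 0, 0, -1], [0, 0, 1, 0, 0, 0, -1], [0, 0, 1, 0, 0, 0, -1], [0.37, 0.89, 0, 0, 0, 0.5, -1], [0.37, 0.89, 0, 0, 0, 0.5, -1], [0.37, 0.89, 0, 0, 0, 0.5, -1], [0.37, 0.89, 0, 0, 0, 0.5, -1]])

```text
time_s: 18.38
eef_pos: [509.9, 156.7, 166.5]
ee_rot: [0.0, 0.767, 0.642, 0.001]
force: [1.1, -0.8, -0.7]
grip_width: 0.343
```

play_rows(deltas=[[0.37, 0.89, 0, 0, 0, 0.5, -1], [0.37, 0.89, 0, 0, 0, 0.5, -1], [0.37, 0.89, 0, 0, 0, 0.5, -1], [0.37, 0.89, 0, 0, 0, 0.4, -1], [0, 0, 0, 0, 0, 0, -1], [0, 0, 0, 0, 0, 0, -1], [0, 0, 0, 0, 0, 0, -1]])

```text
time_s: 18.97
eef_pos: [568.4, 296.9, 165.7]
ee_rot: [-0.0, 0.7, 0.714, -0.0]
force: [-0.0, -1.1, -1.4]
grip_width: 0.345
```

```bash
python3 - <<'E'
from h import *
T=pose(); print(T[:3,3],np.degrees(np.arctan2(T[1,1],T[0,1])),sensors.sense()['grip_width'])
c=cap('wrist'); save(c,'w7')
E
```

```text
[568.44011901 296.90189933 165.66081113] 1.1548354273088313 0.34458634232313967
```

View pics/w7.png

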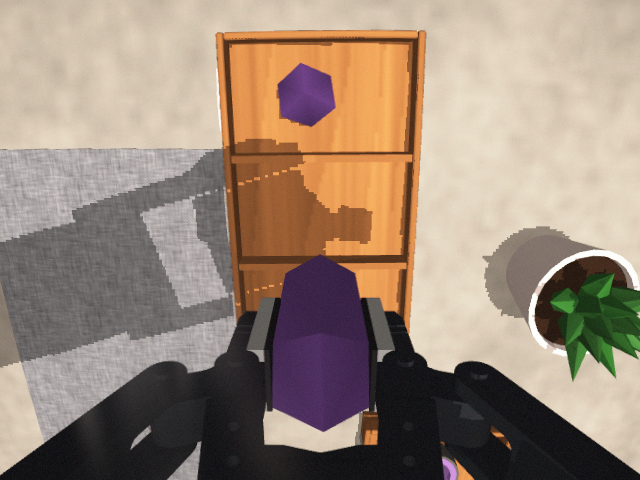

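The second point hangs upright and the tray's middle compartment, rows 160–262, is empty. The point already in the tray is at about (305,95). Lower and release.

play_rows(deltas=[[0.03, 0.03, -0.8, 0, 0, 0, -1], [0, 0, -0.8, 0, 0, 0, -1], [0, 0, -0.8, 0, 0, 0, -1], [0, 0, -0.5, 0, 0, 0, -1], [0, 0, -0.3, 0, 0, 0, -1], [0, 0, -0.12, 0, 0, 0, -1], [0, 0, 0, 0, 0, 0, -1], [0, 0, 0, 0, 0, 0, -1]])

```text
time_s: 19.68
eef_pos: [570.8, 298.4, 34.5]
ee_rot: [0.001, 0.7, 0.714, 0.001]
force: [0.7, -0.2, -0.9]
grip_width: 0.345
```

play_rows(deltas=[[0, 0, 0, 0, 0, 0, 0.3], [0, 0, 0, 0, 0, 0, 0.3], [0, 0, 0, 0, 0, 0, 0.3], [0, 0, 0, 0, 0, 0, 0.3], [0, 0, 0, 0, 0, 0, 0.3], [0, 0, 0.4, 0, 0, 0, 0.3], [0, 0, 1, 0, 0, 0, 0.3], [0, 0, 1, 0, 0, 0, 0.3]])

```text
time_s: 20.35
eef_pos: [569.1, 298.3, 128.9]
ee_rot: [-0.001, 0.7, 0.714, -0.002]
force: [-0.1, -0.1, 0.6]
grip_width: 0.657
```

play_rows(deltas=[[0, 0, 1, 0, 0, 0, 1], [0, 0, 0, 0, 0, 0, 1]])

```text
time_s: 20.52
eef_pos: [572.7, 299.6, 178.0]
ee_rot: [0.003, 0.7, 0.714, 0.006]
force: [0.9, 1.3, 1.4]
grip_width: 0.909
```

play_rows(deltas=[[-0.5, -0.72, 0, 0, 0, -0.5, 1], [-0.5, -0.72, 0, 0, 0, 0, 1], [-0.5, -0.72, 0, 0, 0, 0, 1], [-0.5, -0.72, 0, 0, 0, 0, 1], [-0.5, -0.72, 0, 0, 0, 0, 1], [-0.5, -0.72, 0, 0, 0, 0, 1], [0, 0, 0, 0, 0, 0, 1], [0, 0, 0, 0, 0, 0, 1]])

```text
time_s: 21.18
eef_pos: [449.8, 125.0, 169.3]
ee_rot: [0.0, 0.719, 0.695, 0.0]
force: [1.2, -0.1, -0.9]
grip_width: 1.006
```

play_rows(deltas=[[0, 0, 0, 0, 0, 0, 1], [0, 0, 0, 0, 0, 0, 1]])

```text
time_s: 21.35
eef_pos: [450.6, 126.4, 168.9]
ee_rot: [0.0, 0.718, 0.696, 0.0]
force: [0.8, -0.1, -0.2]
grip_width: 1.002
```

```bash
python3 look.py w8 451 125 30 | head -3
```

```text
tcp [450.6 126.4 168.9] jaw -1.79 grip 1.0003003957247303 t 21.4
pixels [281 179] [358 257] cam [454. 206. 311.] ztop 31.2 topmean [451.3 125.6  29.7]
outline rect on plane ((451.2000427246094, 126.13216400146484), (53.09409713745117, 55.164154052734375), 2.6847450733184814)
```

play_rows(deltas=[[0.02, -0.01, -0.9, 0, 0, 0, 1], [0, 0, -0.9, 0, 0, 0, 1], [0, 0, -0.9, 0, 0, 0, 1], [0, 0, -0.9, 0, 0, 0, 1], [0, 0, -0.46, 0, 0, 0, 1], [0, 0, 0, 0, 0, 0, 1], [0, 0, 0, 0, 0, 0, -1], [0, 0, 0, 0, 0, 0, -1]])

```text
time_s: 22.07
eef_pos: [451.8, 125.7, 7.7]
ee_rot: [0.001, 0.718, 0.696, 0.001]
force: [-0.3, -0.4, 0.5]
grip_width: 0.752
```

play_rows(deltas=[[0, 0, 0, 0, 0, 0, -1], [0, 0, 0, 0, 0, 0, -1], [0, 0, 0, 0, 0, 0, -1], [0, 0, 0, 0, 0, 0, -1], [0, 0, 0, 0, 0, 0, -1], [0, 0, 0, 0, 0, 0, -1], [0, 0, 0, 0, 0, 0, -1]])

```text
time_s: 22.65
eef_pos: [451.8, 125.6, 8.3]
ee_rot: [0.001, 0.718, 0.696, 0.001]
force: [-1.5, 0.6, 6.0]
grip_width: 0.612
```

play_rows(deltas=[[0, 0, 0.5, 0, 0, 0, -1], [0, 0, 1, 0, 0, 0, -1], [0, 0, 1, 0, 0, 0, -1], [0, 0, 0.5, 0, 0, 0, -1], [0.77, -0.485, 0, 0, 0, 0, -1], [0.77, -0.485, 0, 0, 0, 0, -1], [0.77, -0.485, 0, 0, 0, 0, -1], [0.77, -0.485, 0, 0, 0, 0, -1]])

```text
time_s: 23.32
eef_pos: [575.5, 46.8, 128.3]
ee_rot: [0.001, 0.718, 0.696, 0.001]
force: [0.3, -0.7, -0.9]
grip_width: 0.608
```

play_rows(deltas=[[0.77, -0.485, 0, 0, 0, 0, -1], [0.77, -0.485, 0, 0, 0, 0, -1], [0.77, -0.485, 0, 0, 0, 0, -1], [0, 0, 0, 0, 0, 0, -1], [0, 0, 0, 0, 0, 0, -1], [0, 0, 0, 0, 0, 0, -1]])

```text
time_s: 23.82
eef_pos: [666.0, -10.0, 127.2]
ee_rot: [0.0, 0.718, 0.696, 0.0]
force: [-1.1, -0.0, -0.6]
grip_width: 0.609
```

```bash
python3 - <<'E'
from h import *
T=pose(); print(T[:3,3],np.degrees(np.arctan2(T[1,1],T[0,1])),sensors.sense()['grip_width'])
c=cap('wrist'); save(c,'w9')
E
```

```text
[665.95085516  -9.99933664 127.17479588] -1.8141871263987903 0.609277198441039
```

View pics/w9.png

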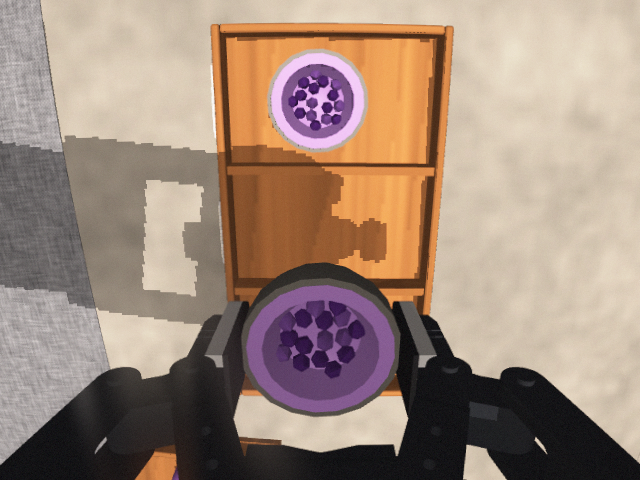

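The geode half is held level with the hollow up at about (320,345). The tray's middle compartment is clear.

play_rows(deltas=[[0.05, 0, -0.8, 0, 0, 0, -1], [0, 0, -0.8, 0, 0, 0, -1], [0, 0, -0.7, 0, 0, 0, -1], [0, 0, -0.3, 0, 0, 0, -1], [0, 0, -0.2, 0, 0, 0, -1], [0, 0, 0, 0, 0, 0, -1], [0, 0, 0, 0, 0, 0, -1], [0, 0, 0, 0, 0, 0, 0.6]])

```text
time_s: 24.53
eef_pos: [669.2, -10.5, 16.5]
ee_rot: [0.001, 0.718, 0.696, 0.001]
force: [0.7, -0.3, 0.4]
grip_width: 0.733
```

play_rows(deltas=[[0, 0, 0, 0, 0, 0, 0.6], [0, 0, 0, 0, 0, 0, 0.6], [0, 0, 0, 0, 0, 0, 0.6], [0, 0, 0, 0, 0, 0, 0.6], [0, 0, 0.4, 0, 0, 0, 0.6], [0, 0, 1, 0, 0, 0, 0.6], [0, 0, 1, 0, 0, 0, 1], [0, 0, 1, 0, 0, 0, 1]])

```text
time_s: 25.2
eef_pos: [668.0, -10.4, 152.2]
ee_rot: [-0.0, 0.718, 0.696, -0.0]
force: [-0.0, -0.0, 0.7]
grip_width: 0.999
```

play_rows(deltas=[[-0.9, 0, 0.3, 0, 0, 0, 1], [-0.9, 0, 0.3, 0, 0, 0, 1], [-0.9, 0, 0.3, 0, 0, 0, 1], [-0.9, 0, 0.3, 0, 0, 0, 1], [-0.9, 0, 0.3, 0, 0, 0, 1], [-0.9, 0, 0.3, 0, 0, 0, 1], [-0.9, 0, 0, 0, 0, 0, 1], [-0.9, 0, 0, 0, 0, 0, 1]])

```text
time_s: 25.87
eef_pos: [378.8, -10.3, 222.9]
ee_rot: [0.001, 0.718, 0.696, 0.0]
force: [1.1, -0.5, 0.1]
grip_width: 0.994
```

play_rows(deltas=[[0, 0, 0, 0, 0, 0, 1], [0, 0, 0, 0, 0, 0, 1], [0, 0, 0, 0, 0, 0, 1]])

```text
time_s: 26.12
eef_pos: [381.0, -10.7, 223.0]
ee_rot: [0.001, 0.718, 0.696, 0.0]
force: [0.2, 0.9, 0.1]
grip_width: 0.999
```

```bash
python3 - <<'E'
from h import *
tr={'points':((569.5,298),1.4,[0,-78]),'palm':((549.6,-302.4),-6.3,[0,78]),'geode':((668,-10.2),-1.8,[0])}
for n in('top','scene'):
    c=cap(n); save(c,n+'9'); P=cloud(c); hsv=cv2.cvtColor(c['pixels'],cv2.COLOR_RGB2HSV)
    pur=(hsv[...,0]>115)&(hsv[...,0]<170)&(hsv[...,1]>40)
    for k,(o,a,ys) in tr.items():
        t=np.radians(a); A=np.array([[np.cos(t),-np.sin(t)],[np.sin(t),np.cos(t)]])
        L=(P[...,:2]-o)@A
        for y in ys:
            m=(abs(L[...,0])<58)&(abs(L[...,1]-y)<34)&(P[...,2]>12)&(P[...,2]<130)&pur
            z=P[...,2][m]; zt=np.percentile(z,97); s=m&(P[...,2]>zt-5)
            print(n,k,y,m.sum(),'ztop',zt.round(1),'top local',L[s].mean(0).round(1),'rect',cv2.minAreaRect(L[m].astype(np.float32)))
E
```

```text
top points 0 350 ztop 83.7 top local [ 0.9 -1.2] rect ((1.0653133392333984, -2.3808727264404297), (31.467981338500977, 27.6342830657959), 33.520240783691406)
top points -78 318 ztop 84.6 top local [ -0.7 -78.8] rect ((0.4066619873046875, -80.86449432373047), (29.95489501953125, 30.04151153564453), 1.0475248098373413)
top palm 0 497 ztop 31.9 top local [0.2 2.2] rect ((0.6501750946044922, 2.558980941772461), (53.690757751464844, 39.44987106323242), 83.6205062866211)
top palm 78 498 ztop 32.2 top local [-0.7 79.5] rect ((-0.2986469268798828, 79.36572265625), (55.22568130493164, 39.3551025390625), 81.4015121459961)
top geode 0 509 ztop 36.1 top local [3.8 0.1] rect ((2.6005172729492188, -0.4671211242675781), (48.12146759033203, 47.83564376831055), 0.8418334722518921)
scene points 0 600 ztop 82.4 top local [ 3.6 -1.6] rect ((6.090417861938477, -3.586000442504883), (30.885053634643555, 24.6676082611084), 58.274169921875)
scene points -78 568 ztop 82.9 top local [  2.1 -79.5] rect ((4.878166198730469, -77.63361358642578), (26.004383087158203, 31.316688537597656), 32.788387298583984)
scene palm 0 386 ztop 31.7 top local [2.6 2. ] rect ((2.6179027557373047, 2.030458450317383), (52.75084686279297, 37.165916442871094), 89.35029602050781)
scene palm 78 408 ztop 31.9 top local [ 2.  79.6] rect ((1.9575958251953125, 80.43330383300781), (53.33150100708008, 37.37959289550781), 88.00676727294922)
scene geode 0 574 ztop 36.8 top local [ 0.4 -1.3] rect ((0.07886314392089844, -0.9361763000488281), (48.920372009277344, 49.33369064331055), 54.95013427734375)
```

View pics/scene9.png

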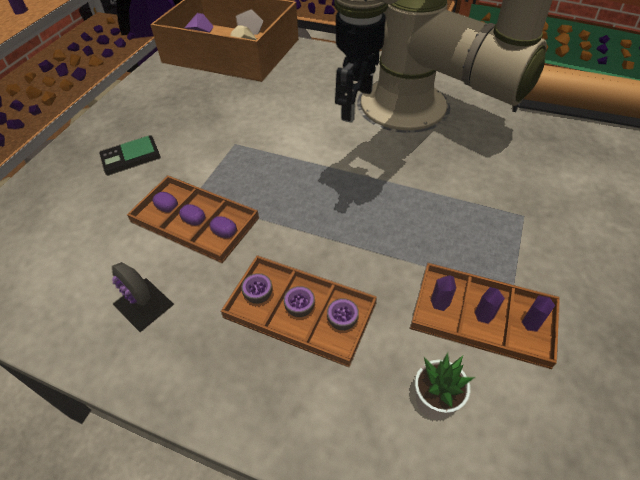

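The mat is empty and all nine compartments are filled. The points stand upright, the palm stones lie flat and the geode hollow faces up. The druse at (140,295) and the plant at (443,385) are where they were. Handing in.

```bash
python3 -c "
from h import *
print(order.finish_job())"
```

```text
the job is handed in; nothing more can be done
None
```

All five loose pieces are in their own trays, one to each empty compartment, and the job was handed in at about 26 s of the 128 s allowed.

- **Position:** both cameras put each piece within about 4 mm of its compartment's centre by its top, against limits of 48 mm and 28 mm.
- **Height:** the measured tops are near what pieces resting on the tray floors should show. They came out at about 82–85 mm for the points, 32 mm for the palm stones and 36–37 mm for the geode half. The points read 5–8 mm under their expected 90 mm. The top view showed the same shortfall before they were moved, so I put it down to how the camera sees the thin tips.
- **Orientation:** I judged this by eye in the last scene picture. The points stand upright, the palm stones lie flat and the geode hollow faces up.
- **Bystanders:** the druse and the plant sit at the same place in the first and last scene pictures.

No check failed. The two cameras disagreed by 2–3.5 mm along x, which is a little over the stated calibration. The upward force read 6–9 N each time the fingers closed on a piece, far below the limits.

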